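Unlock the plate reader's hatch and fit its calibration blank

TASK

Give the red key in the reader's top hatch its quarter turn clockwise (seen from above) to unlock it, then swing the hatch right over until it stays open, leaning back past upright. Then lay the square calibration blank into the square recess inside, fully seated and level, and let go. Leave the round blank, the bottle, the jar, the mouse and the tip box where they stand.

Things in the scene. Friction and masses are not known exactly. Their poses are not given: they have to be found in the camera images.
- reader: Cream fixed plate reader, 140 mm high, flat top. Origin on the bench under the hatch's middle; x points from the hatch's free edge to its hinge (about world +y), y to the slot face by the robot, z up. Box x -190..+190, y -235..+125 mm. The hatch covers an opening x -72..+75, y -75..+75; inside, a grey deck 36 mm below the top holds the recess. A 6 mm keeper plate juts in at x -74..-58, y -30..+30.
- hatch (a joint): Angle of the hatch, rad: 0 shut, 1.92 open on its stop (20 degrees past upright). Locked, it cannot rise. Once the key passes about 1.15 rad a spring plunger lifts it ajar by itself to about 0.39 rad (free edge 65 mm above the reader's top). It is light (350 g) and falls back to ajar if let go before upright; well past upright (1.75) it falls on open and stays.
- hatch_hinge (a point): Middle of the hatch's hinge line, which runs along the reader's y, 143 mm above the bench. Has the reader's axes; does not move with the hatch.
- plunger_tip (a point): Centre of the head of the brass spring plunger, 12 mm across, in the opening near its +y (robot) side. Level with the reader's top when the hatch is shut, 42 mm above it when the hatch is open. Springs down harmlessly if pushed (5 to 7 N).
- key (a joint): Turn of the key, rad, growing clockwise seen from above: 0 to 0.12 locked, 1.571 (its stop) fully turned. It stays where it is left; turning takes about 0.06 N m (up to 0.1 with the cam loaded).
- key_axis (a point): On the key's axis, 20 mm above the hatch's top face, mid height of the red bow; 45 mm from the free edge. Axes are the hatch's and do not turn with the key. The bow is an upright bar 44 mm long, 6 thick, 8 to 32 mm above the hatch, centred on the axis. At joint 0 it lies along the reader's x; turning takes its hinge-side end towards -y. A white dot marks the end at the free edge.
- recess (a point): Centre of the floor of the square recess in the deck inside the reader, 96 mm above the bench; sides along the reader's x and y. 63 by 63 mm, 8 mm deep, 1.5 mm chamfer. Hidden until the hatch is open.
- square_blank: Loose aluminium calibration blank, 60 by 60 by 8 mm, about 90 g, with a black square knob in its middle (16 by 16 mm, 8 to 34 mm above the underside, sides parallel to the plate's). Origin: centre of the underside, x and y along the sides. Starts on the bench; seated, its top is flush with the deck.
- round_blank: Bystander: aluminium disc 66 mm across, 8 mm thick, with the same black knob. Origin: centre of its underside. On the bench.
- mouse: Bystander: grey computer mouse 62 (x) by 108 (y) by 31 mm, origin under its centre, on the bench.
- tip_box: Bystander: blue and white pipette tip box 80 (x) by 115 (y) by 50 mm, origin under its centre, on the bench.
- bottle: Bystander: amber bottle 56 mm across, 95 mm tall, standing on the reader's top beyond the hatch; origin under its centre.
- jar: Bystander: white jar with green cap, 60 mm across, 70 mm tall, standing on the reader's top beyond the hatch; origin under its centre.
- hatch_edge (a point): Middle of the hatch's free edge, at mid thickness, 173 mm from the hinge line; moves and turns with the hatch. The hatch is a flat grey plate 170 by 170 by 8 mm; shut, its top is 148 mm above the bench. Below the key a steel cam hangs 13 mm under the plate; turned, its tongue points to the reader's +y (30 mm long), so push the underside on the -y half, 25 mm or more from the middle.
Things that resemble listed ones, but are neither listed nor needed, are in the scene too. What is shaped like the square_blank but brown, pink or turquoise is not meant.

How it is judged:
On the way, in this order (a step that is already met when the one before it is completed fails the run):
1. the key is turned its quarter turn clockwise (value of joint key above 1.35 rad), for 0.2 s.
2. the hatch is swung over past upright and stays (value of joint hatch above 1.62 rad), for 0.2 s.
At the end, for the whole second after the job is handed in: The key is still turned (over 1.35 rad), the hatch is open (over 1.62 rad, past upright), and the square blank lies in the recess: centre within 4 mm, underside within 2 mm of the recess floor, level within 0.05 rad, at rest and released (value of joint key above 1.35 rad and value of joint hatch above 1.62 rad and horizontal distance between square_blank and recess below 0.004 m and z of square_blank in the frame of recess below 0.002 m and angle between square_blank's own z axis and vertical below 0.05 rad and linear speed of square_blank below 0.02 m/s and contact force between the fingers and square_blank below 0.1 N); the robot touches nothing.
It fails at once if the round blank is shoved or tipped (distance of round_blank from where it was at the start of the episode above 0.03 m or angle between round_blank's own z axis and vertical above 0.35 rad).
It fails at once if the mouse is shoved or tipped (distance of mouse from where it was at the start of the episode above 0.03 m or angle between mouse's own z axis and vertical above 0.35 rad).
It fails at once if the tip box is shoved or tipped (distance of tip_box from where it was at the start of the episode above 0.03 m or angle between tip_box's own z axis and vertical above 0.35 rad).
It fails at once if the bottle is shoved or tipped (distance of bottle from where it was at the start of the episode above 0.03 m or angle between bottle's own z axis and vertical above 0.35 rad).
It fails at once if the jar is shoved or tipped (distance of jar from where it was at the start of the episode above 0.03 m or angle between jar's own z axis and vertical above 0.35 rad).
It also fails if it takes over 72 s, if anything falls off the work surface, if the arm or the gripper's body presses on something with over 40 N, if the wrist force passes 120 N, or if a joint passes its speed limit or range.

ROBOT

A 6-joint arm with a two-finger parallel gripper is mounted at the origin on the work surface. World frame = base frame: x ahead of the robot, y to its left, z up, the work surface at z = 0. Lengths are in m, angles in rad, forces in N, time in s.
With the tool pointing down it reaches from about 0.275 to 0.825 m from the base axis. Payload 4.9 kg.
Tool frame: the origin (TCP) lies midway between the tips of the shut fingers; the grasp point (between the pads) lies 19 mm behind it (bot.grip_depth is the distance from the TCP to the grasp point, in m); y points along the fingers, x is the direction in which the jaws open and shut, and the axes are right-handed (so a half turn about y gives the same grasp; the last joint's range is limited). The gripper opens to 85 mm and grips with 20 to 120 N. Pads are 22 mm wide; open, the fingers measure 114 mm over their backs; the gripper's body (76 mm by 85 mm) begins 54 mm behind the grasp point. The pads swing forward as they close: fully open they stand 13 mm farther back than shut.
Start: joints at [1.129, 0.326, -0.193, 1.052, 0, 1.437], TCP at [0.167, 0.524, 0.231] pointing down, gripper open.
Joint ranges: [-2.65, 2.65], [-0.97, 1.79], [-1.3, 1.35], [-1.93, 2.1], [-1.47, 1.37], [-3.14, 3.14]. Speed limits (rad/s): [2.57, 2.57, 3.14, 3.14, 3.14, 3.14].

INTERFACE

Orientations are given as a unit quaternion [w, x, y, z].
In Python, from cell import bot gives the robot as it stands. Calls block until the motion is done:
- bot.move_pose(position, orientation): joint-space move of the TCP to a pose.
- bot.move_linear(position, speed=0.15, rotation=None, until_force=None): straight line of the TCP; rotation=None keeps the orientation; speed is the mean speed in m/s. With until_force (N) it stops when the force on the tool has changed by that much, and returns True; else False.
- bot.goto_joints(angles): joint-space move.
- bot.set_gripper(opening, grasp_force=None): opening from 0.0 (shut) to 1.0 (fully open); grasp_force is the grip in N (None keeps the last); returns when the fingers have stopped.
- bot.wait(seconds).
- bot.solve_ik(position, orientation): joint angles nearest the present ones, or None.
- bot.camera(name): name is "scene" or "top"; returns the picture (420x560x3 uint8, red, green, blue); there is no depth.
- bot.calibration(name): a dict with "mtx" (3x3 intrinsics, pixels), "extrinsics" (4x4, takes a point from world to camera coordinates). Camera axes: x right, y down, z forward; pixel columns grow to the right and rows downward; lengths in m; the calibration is good to about 2 mm. A picture is of the moment at which its call begins. calibration takes no time and is no camera call.
A pose or a line that the arm cannot do raises bot.PlanningError and nothing moves.
- bot.close_job(): hands the job in, once; it reports no verdict.
Trained networks look in the newest picture that a camera, given by its name, has taken for a name from the list of things; names that differ only in an ending like _2 or _b are one class to them, and where a whole thing is asked for, a point or a joint stands for the part that bears it (a point fixed in the world has none). Each returns a list of dicts, best first, with "confidence" (0 to 1); they miss things now and then, are a little off and sometimes report something else, mostly with a low value. They report only what shows in the picture. A call takes as long as a camera call. They do not tell look-alikes from the thing itself.
- bot.search_frame(camera, thing): "bbox" ([left, top, width, height] in pixels, round what is visible of it).
Readings, each from a call of its own:
- bot.read_clock(): time.
- bot.read_joint_positions(): joint angles.
- bot.read_joint_vel(): joint speeds.
- bot.read_joint_efforts(): joint torques, N m.
- bot.read_position(): TCP position.
- bot.read_tool_rot(): TCP orientation.
- bot.read_ft_force(): force on the tool from outside, world axes, zero at the start.
- bot.read_moment(): the same for the moment, N m.
- bot.read_gripper_width(): opening from 0.0 (shut) to 1.0 (fully open).
Only numpy, scipy, OpenCV 4.12 (cv2) and the standard library are available. Lean on these libraries where they do the work, as an engineer would, in place of code of your own. Each camera call takes 0.05 s, during which the arm holds its last target. There are 200 camera calls.

## Working session

There is one attempt and no reset: what is moved stays moved. The work goes in short steps, each a Python script; the robot and the scene stay as the last script left them, time stands still between calls to the robot, and variables do not carry over. Pictures are saved under pics/ and viewed, about 8 in all and at most 12, crops included, and the job is handed in when it is done.

```bash
mkdir -p pics; ls; cat > h.py <<'E'
import numpy as np, cv2
from cell import bot
def snap(cam,name,crop=None,scale=1):
    im=bot.camera(cam)
    o=im[...,::-1]
    if crop: l,t,w,h=crop; o=o[t:t+h,l:l+w]
    if scale!=1: o=cv2.resize(o,None,fx=scale,fy=scale,interpolation=cv2.INTER_CUBIC)
    cv2.imwrite('pics/'+name+'.png',o); return im
def ray(cam,u,v):
    c=bot.calibration(cam);K=np.array(c['mtx']);T=np.array(c['extrinsics'])
    R=T[:3,:3];t=T[:3,3]
    return -R.T@t, R.T@np.linalg.inv(K)@np.array([u,v,1.])
def at_z(cam,u,v,z):
    o,d=ray(cam,u,v); return o+d*(z-o[2])/d[2]
def proj(cam,P):
    c=bot.calibration(cam);K=np.array(c['mtx']);T=np.array(c['extrinsics'])
    q=T[:3,:3]@np.array(P)+T[:3,3]; q=K@q; return q[:2]/q[2]
E
python3 - <<'E'
from h import *
ims=[]
for c in('scene','top'):
    im=snap(c,c+'0')
    o,d=ray(c,280,210);print(c,o.round(3),(d/np.linalg.norm(d)).round(3),bot.calibration(c)['mtx'][0][0])
    for n in['reader','hatch','key','square_blank','round_blank','mouse','tip_box','bottle','jar']:
        print(n,[(np.round(r['bbox']).tolist(),round(r['confidence'],2)) for r in bot.search_frame(c,n)][:5])
print(bot.read_tool_rot(),bot.read_clock())
E
```

```text
pics
scene [1.102 0.741 0.789] [-0.484 -0.646 -0.59 ] 420.6617876363499
reader [([166.0, 168.0, 176.0, 151.0], 0.56)]
hatch [([227.0, 182.0, 86.0, 52.0], 0.75)]
key [([262.0, 183.0, 5.0, 14.0], 0.43)]
square_blank [([383.0, 344.0, 30.0, 30.0], 0.88), ([344.0, 308.0, 38.0, 26.0], 0.74), ([312.0, 335.0, 39.0, 34.0], 0.59)]
round_blank []
mouse [([226.0, 166.0, 24.0, 11.0], 0.62), ([346.0, 309.0, 39.0, 26.0], 0.37), ([165.0, 164.0, 181.0, 153.0], 0.22)]
tip_box [([380.0, 264.0, 60.0, 61.0], 0.72)]
bottle [([173.0, 173.0, 26.0, 40.0], 0.62), ([208.0, 215.0, 30.0, 39.0], 0.31)]
jar [([209.0, 217.0, 30.0, 36.0], 0.82)]
top [0.241 0.043 1.588] [ 0.225  0.018 -0.974] 539.8139898188405
reader [([229.0, 116.0, 165.0, 161.0], 0.85)]
hatch [([262.0, 172.0, 83.0, 72.0], 0.72), ([232.0, 116.0, 163.0, 163.0], 0.68)]
key [([234.0, 115.0, 161.0, 160.0], 0.31)]
square_blank [([142.0, 199.0, 27.0, 25.0], 0.79), ([184.0, 298.0, 21.0, 27.0], 0.68), ([179.0, 206.0, 23.0, 24.0], 0.6), ([176.0, 172.0, 20.0, 18.0], 0.55), ([160.0, 243.0, 41.0, 34.0], 0.31)]
round_blank [([410.0, 215.0, 21.0, 19.0], 0.81), ([230.0, 118.0, 165.0, 160.0], 0.59)]
mouse [([409.0, 255.0, 39.0, 30.0], 0.9)]
tip_box [([159.0, 244.0, 43.0, 35.0], 0.65)]
bottle [([349.0, 137.0, 22.0, 26.0], 0.86), ([268.0, 172.0, 78.0, 75.0], 0.71)]
jar [([274.0, 130.0, 25.0, 28.0], 0.89)]
[-0.57073751  0.57073959  0.41744674 -0.41743651] 1.0
```

View pics/scene0.png

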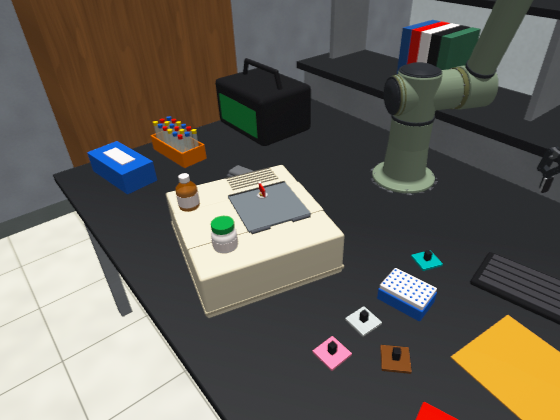

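View pics/top0.png

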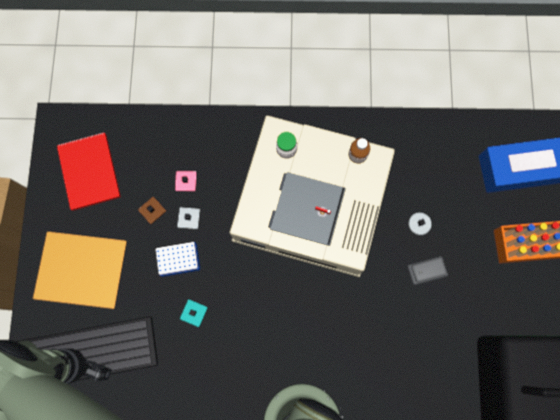

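Top view: hatch around (307,208) with the key at (322,210), the hinge on the left (world +y), and the jar (287,142) and bottle (360,150) beyond it. The white square blank is at (188,217), the round blank at (420,223) and the tip box at (178,258). I'll zoom in for accurate corners.

```bash
python3 - <<'E'
from h import *
snap('top','top1',(160,110,250,180),3.2)
snap('scene','sc1',(215,160,185,185),3.2)
E
```

```text
(no output)
```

View pics/top1.png

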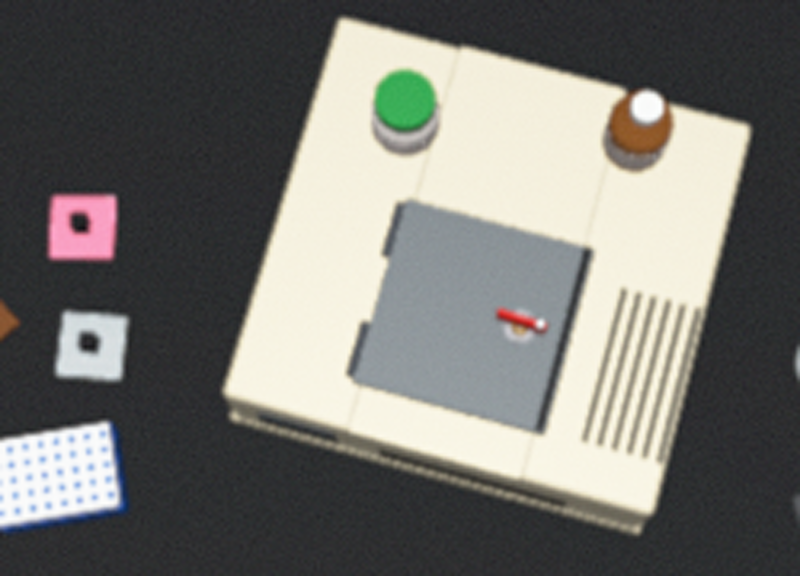

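View pics/sc1.png

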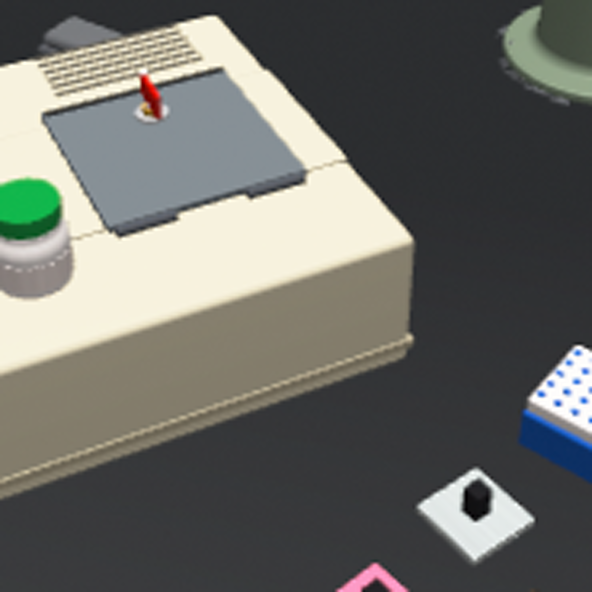

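```bash
python3 - <<'E'
from h import *
from scipy.optimize import least_squares
cv=lambda U,V,l,t:((U+.5)/3.2-.5+l,(V+.5)/3.2-.5+t)
def fit(model,obs,l=160,t=110,cam='top'):
    P=np.array([at_z(cam,*cv(*o,l,t),m[2])[:2] for m,o in zip(model,obs)])
    M=np.array(model)[:,:2]
    f=lambda p:(P-(M@np.array([[np.cos(p[2]),np.sin(p[2])],[-np.sin(p[2]),np.cos(p[2])]])+p[:2])).ravel()
    r=least_squares(f,[P[:,0].mean(),P[:,1].mean(),1.4]);return r.x.round(4),(f(r.x)*1e3).round(1).reshape(-1,2).tolist()
print(fit([(.19,-.235,.14),(-.19,-.235,.14),(-.19,.125,.14),(.19,.125,.14)],[(341,17),(750,125),(655,512),(225,393)]))
print('hatch',fit([(.085,-.085,.148),(-.085,-.085,.148),(-.085,.085,.148),(.085,.085,.148)],[(406,200),(592,248),(543,433),(352,378)]))
print('hatch scene',fit([(-.085,.085,.148),(.085,.085,.148),(.085,-.085,.148),(-.085,-.085,.148)],[(223,70),(304,173),(113,232),(43,117)],215,160,'scene'))
sq=[(.03,.03,.008),(-.03,.03,.008),(-.03,-.03,.008),(.03,-.03,.008)]
print('sq top',fit([(.03,-.03,.008),(-.03,-.03,.008),(-.03,.03,.008),(.03,.03,.008)],[(61,311),(128,315),(122,381),(54,377)]))
print('sq scene',fit([(-.03,-.03,.008),(-.03,.03,.008),(.03,.03,.008),(.03,-.03,.008)],[(474,561),(534,519),(476,467),(417,508)],215,160,'scene'))
print('keyends',[at_z('top',*cv(*p,160,110),.18).round(4) for p in[(500,313),(545,324)]])
print('dot',at_z('top',*cv(541,324,160,110),.18).round(4))
for n,p,z,c in[('round',(420,223),.008,'top'),('mouse',(428,270),.03,'top'),('tip',(178,258),.05,'top'),('bottle',(362,143),.235,'top'),('jar',(286,141),.21,'top'),('teal',(193,313),.008,'top')]: print(n,at_z(c,*p,z).round(3))
E
```

```text
(array([ 0.5811, -0.0079,  1.3143]), [[-2.5, -1.5], [-2.3, 3.4], [2.7, 0.2], [2.1, -2.1]])
hatch (array([ 0.5815, -0.0054,  1.3113]), [[-3.5, -1.1], [-0.5, 2.0], [1.5, 0.6], [2.5, -1.5]])
hatch scene (array([5.8580e-01, 4.0000e-04, 1.3132e+00]), [[0.5, -0.1], [3.9, -3.0], [-2.2, 2.2], [-2.2, 1.0]])
sq top (array([0.578 , 0.3475, 1.5275]), [[1.8, 1.7], [1.6, -1.7], [-1.8, -1.9], [-1.6, 1.9]])
sq scene (array([0.5819, 0.349 , 2.3596]), [[-10.9, 27.9], [-28.3, 73.3], [10.3, -28.7], [28.9, -72.5]])
keyends [array([ 0.5749, -0.0267,  0.18  ]), array([ 0.566 , -0.0644,  0.18  ])]
dot [ 0.566 -0.061  0.18 ]
round [ 0.573 -0.346  0.008]
mouse [ 0.43  -0.359  0.03 ]
tip [0.45  0.362 0.05 ]
bottle [ 0.739 -0.145  0.235]
jar [0.75  0.056 0.21 ]
teal [0.297 0.318 0.008]
```

```bash
cat >> h.py <<'E'
from scipy.spatial.transform import Rotation as Ro
TH=1.313; C=np.array([.5825,-.004])
ex=np.array([np.cos(TH),np.sin(TH),0]);ey=np.array([-np.sin(TH),np.cos(TH),0]);ez=np.array([0,0,1.])
def W(x,y,z): return np.array([C[0],C[1],0])+x*ex+y*ey+z*ez
def quat(zt,xt):
    zt=zt/np.linalg.norm(zt);xt=xt-zt*(xt@zt);xt/=np.linalg.norm(xt)
    return Ro.from_matrix(np.c_[xt,np.cross(zt,xt),zt]).as_quat(scalar_first=True)
def down(yaw): return quat(-ez,np.array([np.cos(yaw),np.sin(yaw),0]))  # tool x at world yaw
def tilt(a,s=1,vert=False):
    d=np.cos(a)*ex-np.sin(a)*ez
    return quat(d,s*(ez if vert else ey))
HX=.088
def sweep(phi,r,off,y=-.055): # tip point, off = below the plate's mid plane
    e=np.array([-np.cos(phi),np.sin(phi)]);n=np.array([-np.sin(phi),-np.cos(phi)])
    p=r*e+off*n; return W(HX+p[0],y,.143+p[1])
E
python3 - <<'E'
from h import *
f=lambda q: None if q is None else np.round(q,2).tolist()
for s in(np.pi/2,-np.pi/2):
    for d in(.1,0,-.8,-1.6,-1.7): print('key',s,d,f(bot.solve_ik(W(-.04,0,.16),down(TH+s+d))))
for a in(.3,.5,.7,.9):
  for s in(1,-1):
   for v in(0,1):
    print(a,s,v,[f(bot.solve_ik(sweep(p,.155,.02),tilt(a,s,v))) for p in(.39,1.1,1.8)])
for yw in(1.5275,1.5275+np.pi/2,1.5275-np.pi/2,1.5275+np.pi): print('blank',f(bot.solve_ik([.58,.348,.02],down(yw))))
E
```

```text
key 1.5707963267948966 0.1 [-0.7, 1.23, 0.17, 2.08, 1.03, -3.14]
key 1.5707963267948966 0 [-0.72, 1.2, 0.07, 2.01, 1.11, -3.14]
key 1.5707963267948966 -0.8 None
key 1.5707963267948966 -1.6 None
key 1.5707963267948966 -1.7 None
key -1.5707963267948966 0.1 None
key -1.5707963267948966 0 None
key -1.5707963267948966 -0.8 None
key -1.5707963267948966 -1.6 None
key -1.5707963267948966 -1.7 None
0.3 1 0 [None, None, None]
0.3 1 1 [None, None, [0.22, 0.69, -1.18, -1.87, -0.48, 1.27]]
0.3 -1 0 [[-0.1, 0.55, -0.0, 1.07, -0.3, 1.73], [-0.01, 0.55, 0.22, 1.32, -0.29, 1.83], [0.14, 0.65, 0.46, 1.5, -0.28, 1.98]]
0.3 -1 1 [None, None, None]
0.5 1 0 [None, None, None]
0.5 1 1 [None, None, [0.22, 0.69, -1.18, -1.87, -0.48, 1.07]]
0.5 -1 0 [[-0.02, 0.62, 0.05, 1.13, -0.48, 1.84], [0.07, 0.63, 0.29, 1.41, -0.47, 1.94], [0.21, 0.76, 0.6, 1.65, -0.44, 2.09]]
0.5 -1 1 [None, None, None]
0.7 1 0 [None, None, None]
0.7 1 1 [None, None, [0.22, 0.69, -1.18, -1.87, -0.48, 0.87]]
0.7 -1 0 [[0.05, 0.71, 0.12, 1.23, -0.66, 1.97], [0.14, 0.73, 0.38, 1.54, -0.64, 2.07], [0.27, 0.89, 0.76, 1.83, -0.59, 2.22]]
0.7 -1 1 [None, None, None]
0.9 1 0 [None, None, None]
0.9 1 1 [None, None, [0.22, 0.69, -1.18, -1.87, -0.48, 0.67]]
0.9 -1 0 [[0.11, 0.82, 0.21, 1.38, -0.82, 2.13], [0.19, 0.85, 0.47, 1.7, -0.78, 2.23], [0.31, 1.06, 0.95, 2.07, -0.72, 2.37]]
0.9 -1 1 [None, None, None]
blank None
blank None
blank None
blank None
```

```bash
python3 - <<'E'
s=open('h.py').read()
s=s.replace("np.c_[xt,np.cross(zt,xt),zt]","np.c_[xt,zt,np.cross(xt,zt)]")
open('h.py','w').write(s)
E
python3 - <<'E'
from h import *
print(Ro.from_quat(bot.read_tool_rot(),scalar_first=True).as_matrix().round(2).tolist())
f=lambda q: None if q is None else np.round(q,2).tolist()
for s in(np.pi/2,-np.pi/2):
    for d in(.1,0,-.8,-1.6,-1.7): print('key',s,d,f(bot.solve_ik(W(-.04,0,.16),down(TH+s+d))))
for a in(.3,.5,.7,.9):
  for s in(1,-1):
   for v in(0,1):
    print(a,s,v,[f(bot.solve_ik(sweep(p,.155,.02),tilt(a,s,v))) for p in(.39,1.1,1.8)])
for yw in(1.5275,1.5275+np.pi/2,1.5275-np.pi/2,1.5275+np.pi): print('blank',f(bot.solve_ik([.58,.348,.02],down(yw))))
E
```

```text
[[0.3, -0.0, -0.95], [0.95, 0.0, 0.3], [-0.0, -1.0, 0.0]]
key 1.5707963267948966 0.1 [-0.2, 0.43, -0.24, 0.91, 0.0, -1.62]
key 1.5707963267948966 0 [-0.2, 0.43, -0.24, 0.91, 0.0, -1.52]
key 1.5707963267948966 -0.8 [-0.2, 0.43, -0.24, 0.91, 0.0, -0.72]
key 1.5707963267948966 -1.6 [-0.2, 0.43, -0.24, 0.91, 0.0, 0.08]
key 1.5707963267948966 -1.7 [-0.2, 0.43, -0.24, 0.91, 0.0, 0.18]
key -1.5707963267948966 0.1 [-0.2, 0.43, -0.24, 0.91, 0.0, 1.53]
key -1.5707963267948966 0 [-0.2, 0.43, -0.24, 0.91, 0.0, 1.63]
key -1.5707963267948966 -0.8 [-0.2, 0.43, -0.24, 0.91, 0.0, 2.43]
key -1.5707963267948966 -1.6 [-0.2, 0.43, -0.24, 0.91, 0.0, -3.06]
key -1.5707963267948966 -1.7 [-0.2, 0.43, -0.24, 0.91, 0.0, -2.96]
0.3 1 0 [[-0.7, 0.98, 0.14, 1.68, 1.05, -2.58], [-0.6, 0.82, 0.09, 1.68, 1.12, -2.46], [-0.44, 0.7, -0.01, 1.4, 1.22, -2.14]]
0.3 1 1 [[-0.7, 0.98, 0.14, 1.68, 1.05, -1.01], [-0.6, 0.82, 0.09, 1.68, 1.12, -0.89], [-0.44, 0.7, -0.01, 1.4, 1.22, -0.57]]
0.3 -1 0 [[-0.7, 0.98, 0.14, 1.68, 1.05, 0.56], [-0.6, 0.82, 0.09, 1.68, 1.12, 0.69], [-0.44, 0.7, -0.01, 1.4, 1.22, 1.0]]
0.3 -1 1 [[-0.7
[... 1120 characters left out ...]
, 0.87, 3.0]]
0.9 1 0 [[-0.55, 0.61, -0.05, 1.13, 0.64, -1.93], [-0.45, 0.51, 0.02, 1.23, 0.66, -1.81], [-0.28, 0.46, 0.02, 1.14, 0.67, -1.6]]
0.9 1 1 [[-0.55, 0.61, -0.05, 1.13, 0.64, -0.36], [-0.45, 0.51, 0.02, 1.23, 0.66, -0.24], [-0.28, 0.46, 0.02, 1.14, 0.67, -0.03]]
0.9 -1 0 [[-0.55, 0.61, -0.05, 1.13, 0.64, 1.21], [-0.45, 0.51, 0.02, 1.23, 0.66, 1.33], [-0.28, 0.46, 0.02, 1.14, 0.67, 1.54]]
0.9 -1 1 [[-0.55, 0.61, -0.05, 1.13, 0.64, 2.78], [-0.45, 0.51, 0.02, 1.23, 0.66, 2.9], [-0.28, 0.46, 0.02, 1.14, 0.67, 3.11]]
blank [0.43, 0.74, -0.07, 0.76, 0.0, 0.47]
blank [0.43, 0.74, -0.07, 0.76, 0.0, -1.1]
blank [0.43, 0.74, -0.07, 0.76, 0.0, 2.05]
blank [0.43, 0.74, -0.07, 0.76, 0.0, -2.67]
```

```bash
python3 - <<'E'
from h import *
k=W(-.04,0,.16)
print(k,bot.read_clock())
bot.move_pose(k+[0,0,.14],down(TH+np.pi/2))
bot.set_gripper(.5)
print(bot.move_linear(k,.12,until_force=8),bot.read_position(),bot.read_ft_force().round(1) if hasattr(bot.read_ft_force(),'round') else 0)
bot.set_gripper(0,20)
print('w',bot.read_gripper_width(),np.round(bot.read_ft_force(),1),np.round(bot.read_moment(),2),np.round(bot.read_position(),4),bot.read_clock())
snap('top','key1',(260,160,100,100),4)
E
```

```text
[ 0.57230199 -0.04267817  0.16      ] 1.1
False [ 0.57289754 -0.042786    0.16078562] [-1.3 -0.5  0.1]
w 0.06363077307973104 [-2.7 -0.5  2.8] [ 0.    0.29 -0.02] [ 0.5723 -0.0428  0.1604] 5.825
```

View pics/key1.png

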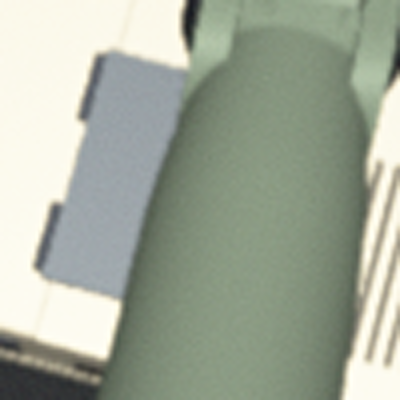

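The arm hides the key in this picture, but the 5.4 mm width and small forces show it is gripped. Turning it in steps, watching the forces.

```bash
python3 - <<'E'
from h import *
bot.set_gripper(0,35)
p=np.array(bot.read_position());p[2]=.16;f0=np.array(bot.read_ft_force())
for a in(.25,.5,.75,1.0,1.2,1.4,1.571,1.62):
    bot.move_pose(p,down(TH+np.pi/2-a))
    f=np.array(bot.read_ft_force())
    print(a,f.round(1),np.round(bot.read_moment(),2),np.round(bot.read_position(),4),round(bot.read_gripper_width(),3),round(bot.read_clock(),2))
    if np.linalg.norm(f[:2])>60: print('stop');break
    p[:2]+=np.clip((f-f0)[:2]*1e-4,-.001,.001)
E
```

```text
0.25 [-0.6 -2.   3. ] [-0.2  -0.06 -0.01] [ 0.5728 -0.043   0.1603] 0.062 6.44
0.5 [ 1.5 -2.7  2.4] [-0.46 -0.46  0.01] [ 0.5733 -0.0433  0.1604] 0.06 6.79
0.75 [ 3.9 -4.   2.8] [-0.98 -0.77 -0.06] [ 0.5737 -0.0438  0.1604] 0.061 7.14
1.0 [ 2.4 -5.   2.7] [-1.12 -0.69 -0.02] [ 0.574  -0.0444  0.1604] 0.063 7.49
1.2 [ 1.9 -5.7  2.4] [-1.26 -0.46 -0.04] [ 0.5742 -0.0449  0.1603] 0.057 7.8
1.4 [ 0.9 -4.7  3.1] [-1.29 -0.43 -0.06] [ 0.5742 -0.0455  0.1601] 0.062 8.11
1.571 [ 0.2 -5.5  2.8] [-1.47 -0.28 -0.11] [ 0.5741 -0.0459  0.16  ] 0.057 8.39
1.62 [-0.1 -5.7  3.3] [-1.26 -0.04  0.69] [ 0.5741 -0.0459  0.1599] 0.059 8.64
```

```bash
python3 - <<'E'
from h import *
bot.wait(.3)
bot.set_gripper(1.0)
p=np.array(bot.read_position())
print(np.round(bot.read_ft_force(),1))
bot.move_linear(p+[0,0,.16],.25)
bot.set_gripper(0)
# approach from the free-edge side
a=.7
pre=sweep(.39,.235,.02)+[0,0,.09]
bot.move_pose(pre,tilt(a,1))
print(np.round(bot.read_joint_positions(),2),np.round(bot.read_position(),3),bot.read_clock())
snap('scene','s2',(150,60,260,195),3)
E
```

```text
[-0.1  0.6  1.6]
[-0.72  0.67  0.24  1.63  0.76 -2.23] [ 0.601 -0.15   0.304] 13.25
```

View pics/s2.png

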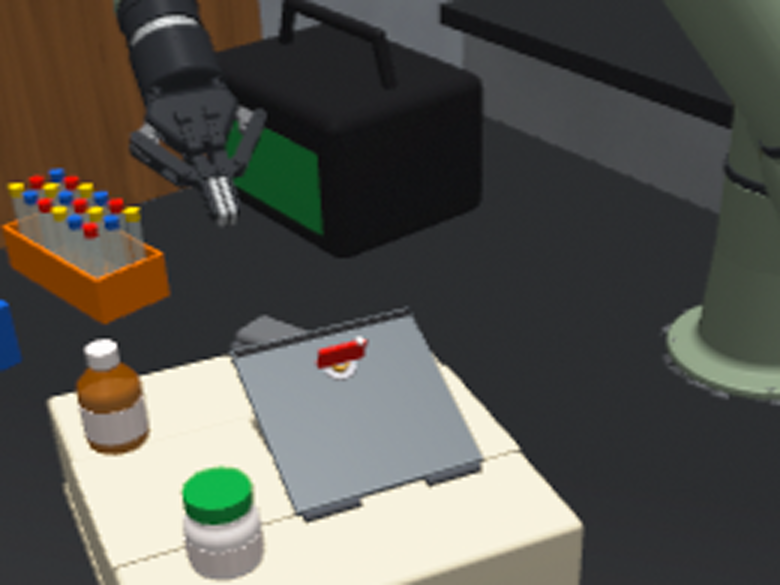

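The hatch is ajar and the key is turned. Inserting the closed fingers under the far half of the free edge and sweeping it over.

```bash
python3 - <<'E'
from h import *
q=tilt(.5,1);y=-.055
F=lambda:np.round(bot.read_ft_force(),1)
out=W(-.130,y,.215)
bot.move_pose(out,q)
print('entry',F(), bot.move_linear(W(-.052,y,.1715),.12,until_force=15),F(),np.round(bot.read_position(),3),bot.read_clock())
for ps in np.linspace(.25,1.74,9):
    bot.move_linear(W(HX-.15*np.cos(ps),y,.143+.15*np.sin(ps)),.12)
    print(round(ps,2),F())
print(bot.read_clock())
snap('scene','s3',(150,60,260,195),3)
E
```

```text
entry [-0.3  0.3  0.2] False [ 0.6 -0.2  0.5] [ 0.623 -0.069  0.173] 14.65
0.25 [-0.2  0.  -0. ]
0.44 [ 0.  -2.  -1.8]
0.62 [ 0.7 -0.8 -1.4]
0.81 [ 1.3 -1.2  0.3]
1.0 [-0.1 -1.6  0. ]
1.18 [-0.6 -0.8 -0.6]
1.37 [-0.4  0.3  0.3]
1.55 [ 0.6 -0.5 -0.4]
1.74 [-0.1 -0.5 -0.3]
17.9667
```

View pics/s3.png

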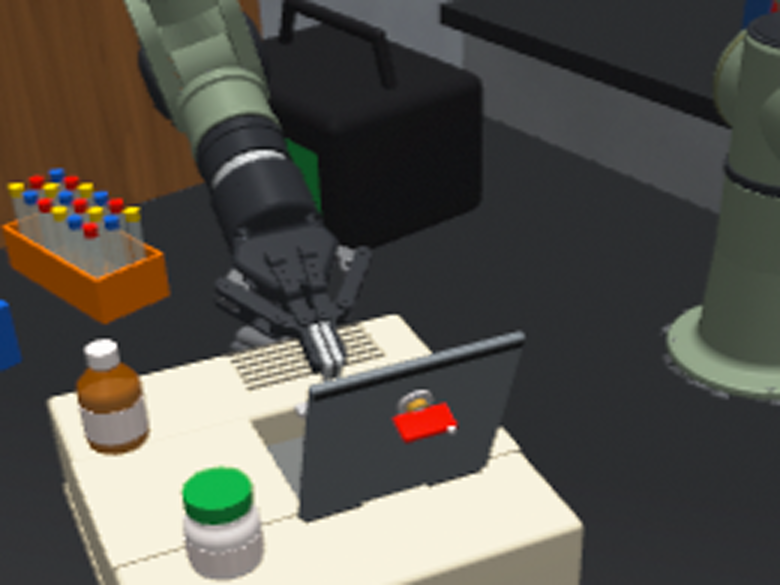

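Hatch is over and leaning back on its stop. Now to the blank: squeeze its knob in both directions to centre it.

```bash
python3 - <<'E'
from h import *
F=lambda:np.round(bot.read_ft_force(),1)
p=np.array(bot.read_position())
bot.move_linear(p-.07*ex+[0,0,.05],.25)
yb=1.5275;B=np.array([.580,.348,0])
bot.move_pose(W(-.03,0,.45),down(yb+np.pi/2))
bot.move_pose(B+[0,0,.20],down(yb+np.pi/2))
bot.set_gripper(.5)
snap('top','t3',(160,110,250,180),3.2)
snap('scene','s4')
print(F(),bot.move_linear(B+[0,0,.014],.15,until_force=8),F(),bot.read_position())
bot.set_gripper(0,20);print('w',bot.read_gripper_width()*85,F())
bot.set_gripper(.45);bot.move_linear(B+[0,0,.06],.15)
bot.move_pose(B+[0,0,.06],down(yb));bot.move_linear(B+[0,0,.014],.15)
bot.set_gripper(0,30);print('w',bot.read_gripper_width()*85,F(),bot.read_position(),bot.read_clock())
E
```

```text
[ 0.4 -0.  -0.8] False [ 0.1  0.3 -0.5] [0.58083788 0.34840015 0.0151133 ]
w 15.614329713020503 [-0.1 -0.2  5.1]
w 15.227219624558144 [ 0. -1.  4.] [0.58105763 0.34852289 0.01546249] 26.4583
```

View pics/t3.png

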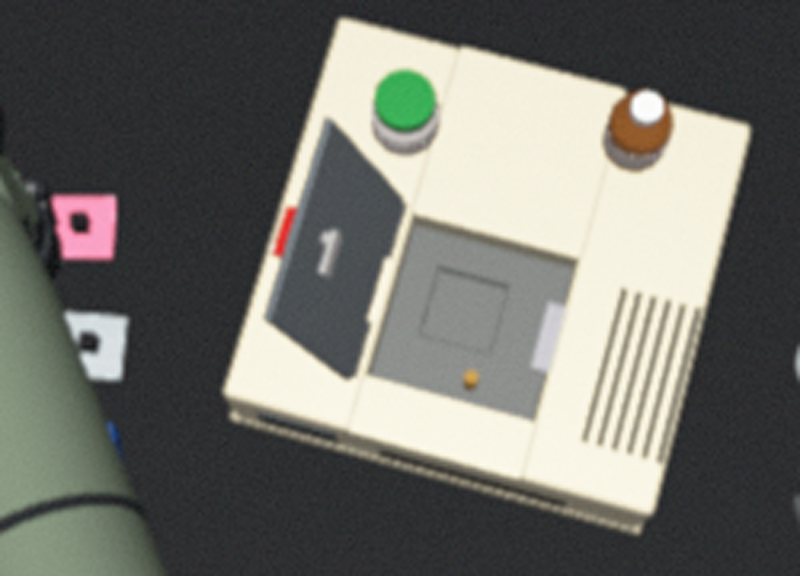

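The recess is visible in the top crop, with corners about (439,266), (508,287), (493,353) and (420,333). The plunger is at (470,379) and the keeper at (548,337). Computing the recess pose, with edge refinement on this image.

```bash
python3 - <<'E'
from h import *
from scipy.optimize import least_squares
cv_=lambda U,V:((U+.5)/3.2-.5+160,(V+.5)/3.2-.5+110)
def fit(model,obs):
    P=np.array([at_z('top',*cv_(*o),m[2])[:2] for m,o in zip(model,obs)]);M=np.array(model)[:,:2]
    f=lambda p:(P-(M@np.array([[np.cos(p[2]),np.sin(p[2])],[-np.sin(p[2]),np.cos(p[2])]])+p[:2])).ravel()
    r=least_squares(f,[P[:,0].mean(),P[:,1].mean(),1.4]);return r.x,(f(r.x)*1e3).round(1).reshape(-1,2).tolist()
h=.033
r=fit([(h,-h,.104),(-h,-h,.104),(-h,h,.104),(h,h,.104)],[(439,266),(508,287),(493,353),(420,333)]);print('recess',r)
o=fit([(.075,-.075,.14),(-.072,-.075,.14),(-.072,.075,.14),(.075,.075,.14)],[(415,215),(577,261),(533,420),(368,373)]);print('opening',o)
for nm,c in(('o',o[0]),):
    d=r[0][:2]-c[:2];print('recess in reader',d@ex[:2],d@ey[:2])
print('plunger',at_z('top',*cv_(470,379),.182))
print([b for n in('hatch',) for b in bot.search_frame('top',n)][:2])
# dark groove refinement: overlay score of the projected outline over shifts
im=cv2.imread('pics/t3.png',0).astype(float)
def prof(p,h,z):
    R=np.array([[np.cos(p[2]),-np.sin(p[2])],[np.sin(p[2]),np.cos(p[2])]]);s=0;n=0
    for t in np.linspace(-.9*h,.9*h,25):
        for q in((t,h),(t,-h),(h,t),(-h,t)):
            w=R@q+p[:2];u=(proj('top',[*w,z])-[160,110]+.5)*3.2-.5
            s+=im[int(round(u[1])),int(round(u[0]))];n+=1
    return s/n
best=[]
for hh in(.0315,.033):
  for dx in np.arange(-.006,.0061,.001):
    for dy in np.arange(-.006,.0061,.001):
      best.append((prof(r[0]+[dx,dy,0],hh,.104),hh,dx,dy))
best.sort();print(best[:4],best[len(best)//2][0])
E
```

```text
recess (array([5.95512849e-01, 4.15689597e-04, 1.31655980e+00]), [[-0.8, -0.2], [-2.5, 2.4], [1.5, -1.3], [1.8, -0.8]])
opening (array([ 0.58060795, -0.00713281,  1.30440751]), [[-1.7, 0.3], [-2.3, 1.2], [2.1, -0.4], [1.9, -1.1]])
recess in reader 0.011099063429381753 -0.012487861427827833
plunger [ 0.51779196 -0.00205425  0.182     ]
[{'bbox': [239.5, 147.8, 48.5, 77.9], 'confidence': 0.68}]Traceback (most recent call last):
  File "<stdin>", line 28, in <module>
  File "<stdin>", line 21, in prof
  File "h.py", line 16, in proj
    c=bot.calibration(cam);K=np.array(c['mtx']);T=np.array(c['extrinsics'])
ValueError: time passes only in moves, steps and waits
```

```bash
python3 - <<'E'
import re
s=open('h.py').read()
s=s.replace("c=bot.calibration(cam);","c=cal(cam);").replace("def ray(","_c={}\ndef cal(n):\n    if n not in _c: _c[n]=bot.calibration(n)\n    return _c[n]\ndef ray(")
open('h.py','w').write(s)
E
python3 - <<'E'
from h import *
im=cv2.imread('pics/t3.png',0).astype(np.float32)
def score(p,h,z,inner=None):
    c,s_=np.cos(p[2]),np.sin(p[2]);v=[]
    for t in np.linspace(-.9*h,.9*h,15):
        for q in((t,h),(t,-h),(h,t),(-h,t)):
            u=(proj('top',[p[0]+c*q[0]-s_*q[1],p[1]+s_*q[0]+c*q[1],z])-[160,110]+.5)*3.2-.5;v.append(u)
    v=np.array(v,np.float32);return cv2.remap(im,v[:,0],v[:,1],cv2.INTER_LINEAR).mean()
b=[]
for hh in(.0315,.0323,.033):
  for dx in np.arange(-.006,.0061,.001):
    for dy in np.arange(-.006,.0061,.001): b.append((round(float(score((.5955+dx,.0004+dy,1.313),hh,.104)),1),hh,round(.5955+dx,4),round(.0004+dy,4)))
b.sort();print(b[:6])
# same on the blank's outline: brightness edge of the plate in the first picture, centroid of light area
im0=cv2.imread('pics/top0.png');g=im0[190:245,170:206].astype(int);m=(g.min(2)>120)&(np.abs(g[...,0]-g[...,2])<40)
n,l,st,ct=cv2.connectedComponentsWithStats(m.astype(np.uint8));print(st.tolist())
pts=np.argwhere(l==1+np.argmax(st[1:,4]));rc=cv2.minAreaRect(pts[:,::-1].astype(np.float32));print(rc)
u=np.array(rc[0])+[170,190];print(u,at_z('top',*u,.008))
print(bot.read_clock())
E
```

```text
[(125.5, 0.0315, np.float64(0.5945), np.float64(0.0014)), (125.6, 0.0323, np.float64(0.5945), np.float64(0.0014)), (125.7, 0.0315, np.float64(0.5955), np.float64(0.0014)), (125.9, 0.0315, np.float64(0.5945), np.float64(0.0024)), (125.9, 0.0315, np.float64(0.5955), np.float64(0.0024)), (126.0, 0.0323, np.float64(0.5935), np.float64(0.0014))]
[[0, 0, 36, 55, 1554], [7, 17, 23, 22, 389], [6, 52, 19, 3, 37]]
((17.98770523071289, 27.63524627685547), (20.913755416870117, 20.461078643798828), 5.194429397583008)
[187.98770523 217.63524628] [0.57833824 0.34805121 0.008     ]
26.5083
```

```bash
cat > place.py <<'E'
E
python3 - <<'E'
from h import *
F=lambda:np.round(bot.read_ft_force(),1)
R=np.array([.598,.0018,0]);q=down(TH)
p=np.array(bot.read_position());bot.move_linear([p[0],p[1],.40],.3)
bot.move_pose(R+[0,0,.40],q)
print('w',bot.read_gripper_width()*85,F())
bot.move_linear(R+[0,0,.135],.2)
bot.wait(.2);print(F(),np.round(bot.read_position(),4))
hit=bot.move_linear(R+[0,0,.112],.02,until_force=5)
print(hit,F(),np.round(bot.read_moment(),2),np.round(bot.read_position(),4),bot.read_clock())
snap('top','t4',(240,160,110,90),6)
E
```

```text
w 15.036534662140406 [ 0.2  0.4 -0.5]
[ 1. -1. -1.] [0.5986 0.0017 0.1359]
False [-0.4 -0.3 -1.2] [-0.01 -0.02  0.09] [0.5982 0.0018 0.1122] 32.225
```

View pics/t4.png

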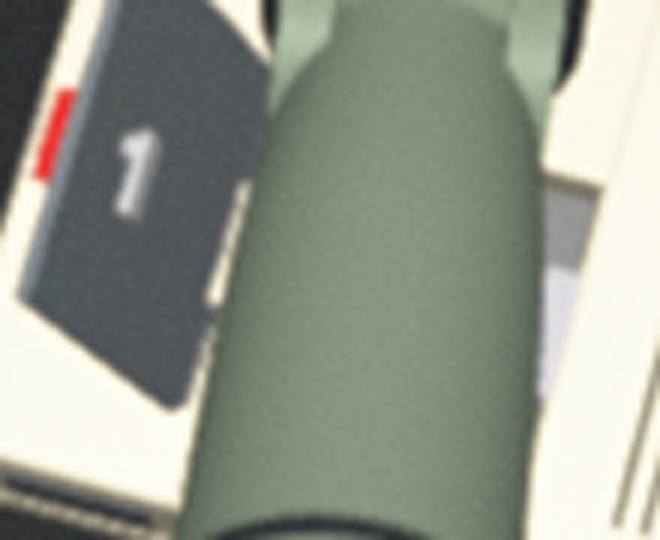

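It reached z = 0.112 with no contact force, which is below deck level, so the plate is in the recess. Pressing lightly to the floor, releasing, retreating and looking.

```bash
python3 - <<'E'
from h import *
F=lambda:np.round(bot.read_ft_force(),1)
p=np.array(bot.read_position())
hit=bot.move_linear([p[0],p[1],.108],.01,until_force=4)
p=np.array(bot.read_position());print(hit,p.round(4),F(),np.round(bot.read_moment(),2))
bot.set_gripper(.4);bot.wait(.3)
p=np.array(bot.read_position());bot.move_linear(p+[0,0,.30],.2)
bot.move_pose([.35,-.25,.40],down(TH))
snap('top','t5',(235,155,130,100),6)
print(F(),bot.read_clock())
E
```

```text
True [0.5982 0.0018 0.1114] [ 0.5 -0.3  5. ] [-0.03  0.04  0.02]
[-0.4 -0.5  0.3] 36.1667
```

View pics/t5.png

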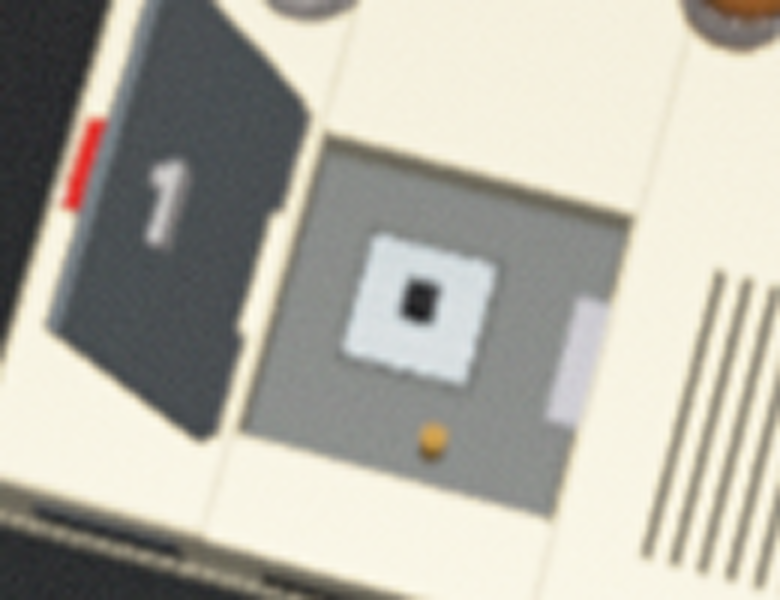

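The blank sits square in the recess, with floor contact at z = 0.1114 against an expected 0.1115. The hatch is open, the key is turned, and the arm is clear.

```bash
python3 -c "
from h import *
bot.wait(.3);bot.close_job()"
```

```text
the job is handed in; nothing more can be done
```

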